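# Seat a bored blank on the turning fixture and hold its keyed collar home

### The arm

A 7-joint arm with a two-finger parallel gripper is mounted at the origin on the work surface. World frame = base frame: x ahead of the robot, y to its left, z up, the work surface at z = 0. Lengths are in m, angles in rad, forces in N, time in s.
With the tool pointing down it reaches from about 0.425 to 0.95 m from the base axis. Payload 4.7 kg.
Tool frame: the origin (TCP) lies on the centre line of the jaws, within the pads' length; the fingertips stand robot.nose_length ahead of it and the grasp point (between the pads) lies 8 mm behind it (robot.nose_length is the distance from the TCP to the fingertips, in m); z points along the fingers, y is the line along which they close (so a half turn about z gives the same grasp; the last joint's range is limited). The gripper opens to 85 mm and grips with 20 to 120 N. Pads are 22 mm wide; open, the fingers measure 114 mm over their backs; the gripper's body (76 mm by 85 mm) begins 54 mm behind the grasp point. The pads swing forward as they close: fully open they stand 13 mm farther back than shut.
Start: joints at [-1.305, 0.469, -0.049, 1.532, 0.024, 1.141, -0.082], TCP at [0.196, 0.646, 0.242] pointing down, gripper open.
Joint ranges: [-2.59, 2.59], [-0.33, 1.99], [-1.39, 1.29], [0.1, 2.45], [-1.04, 4.18], [0.21, 1.99], [-2.66, 2.66]. Speed limits (rad/s): [2.57, 2.57, 3.14, 3.14, 3.14, 3.14, 3.14].

### API

Orientations are given as [roll, pitch, yaw] about the fixed x, y, z axes, in that order (R = Rz(yaw) Ry(pitch) Rx(roll)).
In Python, from plant import robot gives the robot as it stands. Calls block until the motion is done:
- robot.goto(position, orientation): joint-space move of the TCP to a pose.
- robot.move_straight(position, vel=0.15, attitude=None, contact_N=None): straight line of the TCP; attitude=None keeps the orientation; vel is the mean speed in m/s. With contact_N (N) it stops when the force on the tool has changed by that much, and returns True; else False.
- robot.move_joints(angles): joint-space move.
- robot.grip(opening, strength=None): opening from 0.0 (shut) to 1.0 (fully open); strength is the grip in N (None keeps the last); returns when the fingers have stopped.
- robot.sleep(seconds).
- robot.inverse_kinematics(position, orientation): joint angles nearest the present ones, or None.
- robot.sense(): the state.
- robot.grab_frame(name): name is "side" or "top"; returns a dict with "image" (400x640x3 uint8, red, green, blue), "range_z" (400x640 float32, m along the optical axis (not along the pixel's ray), 0 where there is no reading), "fx", "fy", "cx", "cy" (pixels), "dist_coeffs" ([k1, k2, p1, p2, k3] as OpenCV has them; the pictures are not rectified), "R" (3x3) and "t" (3): a world point X has camera coordinates R X + t. Camera axes: x right, y down, z forward; pixel columns grow to the right and rows downward; lengths in m; the calibration is good to about 2 mm. A picture is of the moment at which its call begins.
A pose or a line that the arm cannot do raises robot.IKError and nothing moves.
- robot.close_job(): hands the job in; it is judged then, once.
The state is a dict: "t": time; "joint_pos": joint angles; "joint_velocities": joint speeds; "effort": joint torques, N m; "tcp_pos": TCP position; "tcp_rot": TCP orientation; "wrist_force": force on the tool from outside, world axes, zero at the start; "torque": the same for the moment, N m; "opening": opening from 0.0 (shut) to 1.0 (fully open); "gripper_force": force on a finger pad.
Only numpy, scipy, OpenCV 4.12 (cv2) and the standard library are available. Lean on these libraries where they do the work, as an engineer would, in place of code of your own. Each camera call takes 0.05 s, during which the arm holds its last target. There are 200 camera calls.

### The job

Lay the bored walnut blank flat and square in the pocket of the turning fixture, over the spindle. Then put the knurled brass collar on the spindle and turn it until its hidden keyways drop over the spindle's pins, push it fully down onto the wood against the spring, and finish while still holding it pushed home in the gripper, so that a colleague can lock it. Leave the other things on the bench where they are.

Things in the scene. Friction and masses are not known exactly. Their poses are not given: they have to be found in the camera images.
- fixture: turning fixture, fixed to the bench: pale plywood board 130 (x) x 150 (y) x 12 mm. Origin: centre of its underside, on the spindle's axis; z up. Four aluminium bars, 10 mm wide, 8 mm high, tops 20 mm above the origin, frame a pocket 64 mm along x by 82 mm along y; their inner top edges slope back 2.5 mm as a lead-in. A fixed upright steel spindle, 22 mm in diameter, stands in the pocket's middle
- pocket (a point): centre of the pocket's floor (the board's top), 12 mm above the fixture's origin, on the spindle's axis. A seated blank has its underside here and its top 22 mm higher, 14 mm above the bars
- pins (a point): on the spindle's axis, level with the upper side of its three pins, 48 mm above the fixture's origin. The brass pins are round, level, 5 mm thick, 120 degrees apart and reach to 16 mm from the axis; the directions they point in differ each time
- spindle_tip (a point): top of the spindle, on its axis, 70 mm above the fixture's origin; the last 8 mm taper to 14 mm wide
- spring_ring (a joint): orange ring 31 mm in diameter round the spindle's foot, on a spring; how far it is pressed down, m: 0 free (its top 40 mm above the fixture's origin, 6 mm above a seated blank), 0.006 level with the top of a seated blank, stop at 0.008. Pushes up with about 5 N at 0 and 10 N at 0.006, so a collar let go rises again
- blank: dark walnut blank 60 (its x) x 78 (its y) x 22 mm, about 130 g, flat on the bench at the start. Origin: centre of its underside. A 40 mm hole runs through its middle and passes over pins and spring ring. It fits the pocket with its y along the fixture's y (a half turn makes no difference), 2 mm free on each side
- collar: round knurled brass collar, 53 mm in diameter, 32 mm tall, about 220 g, right side up on the bench at the start. Origin: centre of its underside; z up its 24 mm bore. Inside, seen only from below, three keyways 120 degrees apart, 9 mm wide, 20 mm deep, at unmarked angles, fit the pins with about 7 degrees of play each way. Off the keyways its underside rides on the pins
- collar_top (a point): centre of the collar's top, 32 mm above its origin. Riding on the pins it is 10 mm above the spindle's tip. With keyways over the pins the collar drops 8 mm freely to the spring ring, then 6 mm against the spring onto the wood: home, its origin is 34 mm above the fixture's origin and the spindle's tip stands 4 mm proud of this point
- cup: bystander: turned dark wooden cup, 72 mm wide, 60 mm tall; origin under its centre
- offcut_a: bystander: pale offcut block 45 x 90 x 45 mm; origin under its centre
- offcut_b: bystander: brown offcut block 50 x 120 x 50 mm; origin under its centre
- screwdriver: bystander: screwdriver lying on the bench, along its x; origin under its middle
- ear_muffs: bystander: dark red ear defenders with a black band lying on the bench, about 160 mm long, 72 mm tall; origin under the middle of the cups
- notebook: bystander: closed notebook 100 x 140 x 13 mm; origin under its centre
Not all that is in view belongs to the job. What is shaped like the collar but purple is not meant.

How it is judged:
On the way, in this order (a step that is already met when the one before it is completed fails the run):
1. the blank lies flat and square in the fixture's pocket (z of blank in the frame of fixture between 0.0105 and 0.014 m and horizontal distance between blank and fixture below 0.005 m and angle between the y axis of blank and the y axis of fixture, either way round below 0.07 rad and angle between blank's own z axis and vertical below 0.05 rad), for 0.2 s.
2. the collar has dropped over the pins and is held pushed home on the blank (z of collar in the frame of fixture between 0.032 and 0.0365 m and horizontal distance between collar and fixture below 0.004 m and angle between collar's own z axis and vertical below 0.06 rad and contact force between the fingers and collar above 2 N and contact force between collar and blank above 1 N), for 0.3 s.
At the end, for the whole second after the job is handed in: Blank in the pocket: within 2 mm of its floor, 5 mm of centre, 4 degrees of square, 3 degrees of flat. Collar on the axis within 4 mm, upright within 3.5 degrees, within 2.5 mm of its home height, at rest, pressing on the blank (over 1 N), fingers still holding it (over 2 N) (all of step 1 and all of step 2 and linear speed of collar below 0.02 m/s); the arm keeps its last pose, push and grip.
It fails at once if one of the bystanders (cup, offcuts, screwdriver, ear defenders, notebook) was moved by more than 3 cm (distance of any of cup, offcut_a, offcut_b, screwdriver, ear_muffs, notebook from where it was at the start of the episode above 0.03 m).
It also fails if it takes over 72 s, if anything falls off the work surface, if the arm or the gripper's body presses on something with over 40 N, if the wrist force passes 120 N, or if a joint passes its speed limit or range.

## Working session

There is one attempt and no reset: what is moved stays moved. The work goes in short steps, each a Python script; the robot and the scene stay as the last script left them, time stands still between calls to the robot, and variables do not carry over. Pictures are saved under pics/ and viewed, at most 10 in all, crops included, and the job is handed in when it is done.

```bash
ls; mkdir -p pics; python3 - <<'E'
from plant import robot
import cv2,numpy as np,pickle
for n in("side","top"):
    f=robot.grab_frame(n); pickle.dump(f,open(f"{n}0.pkl","wb"))
    cv2.imwrite(f"pics/{n}0.png",f["image"][...,::-1])
    print(n,f["fx"],f["fy"],f["cx"],f["cy"],f["dist_coeffs"],np.round(-f["R"].T@f["t"],3),np.round(f["R"],3).tolist())
print(robot.nose_length,robot.sense())
E
```

```text
pics
side 445.7817147560509 445.7817147560509 319.74374342636133 197.53028873531414 [-0.08343672  0.          0.          0.          0.        ] [0.219 1.143 0.885] [[-0.966, -0.259, -0.001], [-0.146, 0.547, -0.825], [0.214, -0.796, -0.566]]
top 410.8277475678409 410.8277475678409 312.6040871848829 200.1602613655257 [-0.02060768  0.          0.          0.          0.        ] [ 0.361 -0.031  1.325] [[0.023, -1.0, -0.01], [-0.99, -0.021, -0.141], [0.141, 0.013, -0.99]]
0.011 {'t': 0.1, 'joint_pos': array([-1.30490914,  0.46936796, -0.04858161,  1.53359115,  0.02409192,
        1.14101087, -0.08230485]), 'joint_velocities': array([-2.01086667e-05, -2.80021472e-03,  2.43684153e-04, -5.16903992e-03,
       -9.47900011e-04, -5.86075130e-05, -5.64285069e-04]), 'effort': array([ 4.81714578e-04, -5.11515427e+01, -4.73029318e-02, -2.38388282e+01,
        1.07157874e-02,  4.38266579e-03,  1.07586874e-05]), 'tcp_pos': array([0.19595413, 0.64539072, 0.24135441]), 'tcp_rot': array([-3.13980160e+00,  6.22769553e-05,  2.84681477e+00]), 'wrist_force': array([ 0.11440514, -0.93965189,  0.34494555]), 'torque': array([-1.57136566e-02, -5.05043164e-02,  9.16502289e-05]), 'gripper_force': 0.0, 'opening': 1.0019957848106842}
```

View pics/side0.png

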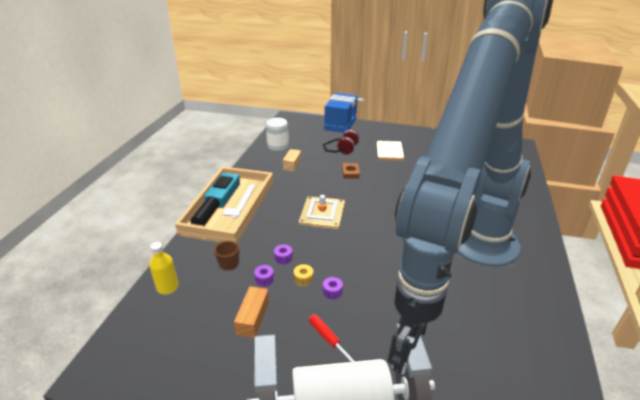

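View pics/top0.png

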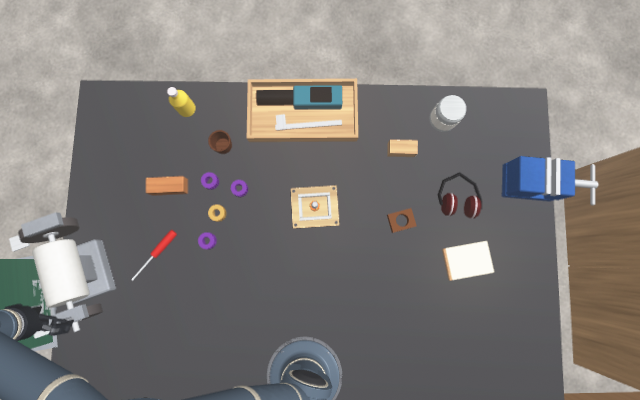

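Collar candidates, top / side pixels:
- Brass ring (217,213) / (303,275).
- Purple rings (209,180), (239,187), (206,241) / (264,274), (283,253), (332,287).

Only the brass-coloured one fits; the purple ones are excluded by the text. The blank is the dark square with a hole at (402,220) / (351,170). The fixture is at (315,206) / (322,212). I'll confirm this in one enlarged crop.

```bash
cat > h.py <<'E'
import cv2,numpy as np
def K(f): return np.array([[f["fx"],0,f["cx"]],[0,f["fy"],f["cy"]],[0,0,1]]),np.array(f["dist_coeffs"])
def ray(f,uv):
    k,d=K(f); p=cv2.undistortPoints(np.array(uv,float).reshape(-1,1,2),k,d)[:,0]
    R=np.array(f["R"]);t=np.array(f["t"])
    return -R.T@t,np.c_[p,np.ones(len(p))]@R
def plane(f,uv,z):
    c,d=ray(f,uv); return c+d*((z-c[2])/d[:,2])[:,None]
def tri(f,a,g,b):
    c1,d1=ray(f,a);c2,d2=ray(g,b);d1=d1[0];d2=d2[0]
    s=np.linalg.lstsq(np.c_[d1,-d2],c2-c1,rcond=None)[0]
    p,q=c1+s[0]*d1,c2+s[1]*d2
    return (p+q)/2,np.linalg.norm(p-q)
def proj(f,X):
    k,d=K(f); return cv2.projectPoints(np.array(X,float).reshape(-1,1,3),cv2.Rodrigues(np.array(f["R"]))[0],np.array(f["t"],float),k,d)[0][:,0]
def crop(f,u0,v0,u1,v1,s): return cv2.resize(np.ascontiguousarray(f["image"][v0:v1,u0:u1,::-1]),None,fx=s,fy=s,interpolation=cv2.INTER_CUBIC)
E
python3 - <<'E'
from h import *;import pickle
T=pickle.load(open("top0.pkl","rb"));S=pickle.load(open("side0.pkl","rb"))
o=np.zeros((600,800,3),np.uint8)
def put(im,r,c): o[r:r+im.shape[0],c:c+im.shape[1]]=im[:600-r,:800-c]
put(crop(T,195,170,255,250,4),0,0); put(crop(T,285,180,345,235,5),0,250); put(crop(T,380,200,425,240,5),0,560)
put(crop(S,250,240,350,305,4),330,0); put(crop(S,295,190,350,232,4.5),330,410); put(crop(S,335,158,365,182,4),330,670)
cv2.imwrite("pics/crop1.png",o)
for n,t,s in(("collar",(217,213),(303,275)),("blank",(402,220),(351,170)),("fix",(315,206),(322,212))): print(n,tri(T,t,S,s))
hsv={n:cv2.cvtColor(f["image"],cv2.COLOR_RGB2HSV) for n,f in(("T",T),("S",S))}
print(hsv["T"][205:222,217].tolist()); print(hsv["T"][220,385:420].tolist()); print(hsv["S"][275,290:316].tolist()); print(hsv["S"][170,340:362].tolist())
E
```

```text
collar (array([0.49750555, 0.29348138, 0.01390272]), np.float64(0.0032959358124554417))
blank (array([ 0.4870367 , -0.30164352,  0.00870396]), np.float64(0.005980522399860547))
fix (array([ 0.52753086, -0.02150181,  0.00087929]), np.float64(0.005596367894431545))
[[21, 133, 234], [21, 132, 233], [21, 131, 233], [19, 136, 220], [18, 121, 154], [16, 51, 109], [140, 8, 94], [135, 11, 94], [130, 8, 94], [140, 8, 94], [16, 56, 123], [19, 118, 196], [20, 132, 234], [21, 132, 234], [21, 133, 234], [19, 138, 218], [17, 104, 135]]
[[140, 8, 100], [135, 5, 99], [140, 8, 100], [9, 63, 81], [11, 128, 100], [11, 136, 143], [11, 135, 144], [11, 136, 144], [11, 136, 144], [11, 136, 144], [11, 139, 143], [170, 8, 100], [140, 8, 100], [150, 5, 99], [135, 5, 99], [135, 5, 99], [140, 8, 100], [135, 5, 100], [140, 8, 99], [140, 8, 99], [140, 8, 100], [150, 5, 99], [11, 114, 74], [10, 125, 88], [11, 138, 146], [11, 137, 145], [11, 136, 146], [11, 137, 145], [11, 137, 145], [11, 135, 145], [6, 33, 108], [135, 5, 100], [150, 5, 100], [140, 8, 100], [135, 5, 100]]
[[120, 5, 103], [120, 5, 102], [12, 12, 105], [18, 66, 124], [19, 131, 169], [20, 156, 220], [23, 156, 242], [25, 152, 250], [26, 149, 252], [26, 146, 253], [26, 146, 253], [26, 147, 252], [25, 148, 252], [25, 149, 251], [25, 148, 252], [26, 147, 252], [26, 146, 253], [25, 148, 252], [25, 150, 251], [24, 154, 246], [22, 159, 234], [20, 160, 203], [19, 136, 157], [18, 72, 121], [20, 15, 104], [90, 5, 102]]
[[120, 2, 109], [4, 16, 109], [11, 82, 130], [12, 126, 168], [13, 137, 190], [13, 139, 189], [12, 139, 172], [13, 142, 151], [12, 140, 138], [12, 135, 132], [12, 134, 129], [12, 134, 129], [13, 143, 132], [13, 146, 138], [13, 146, 152], [13, 142, 172], [13, 140, 188], [13, 137, 192], [12, 120, 179], [10, 79, 148], [8, 26, 119], [150, 2, 109]]
```

View pics/crop1.png

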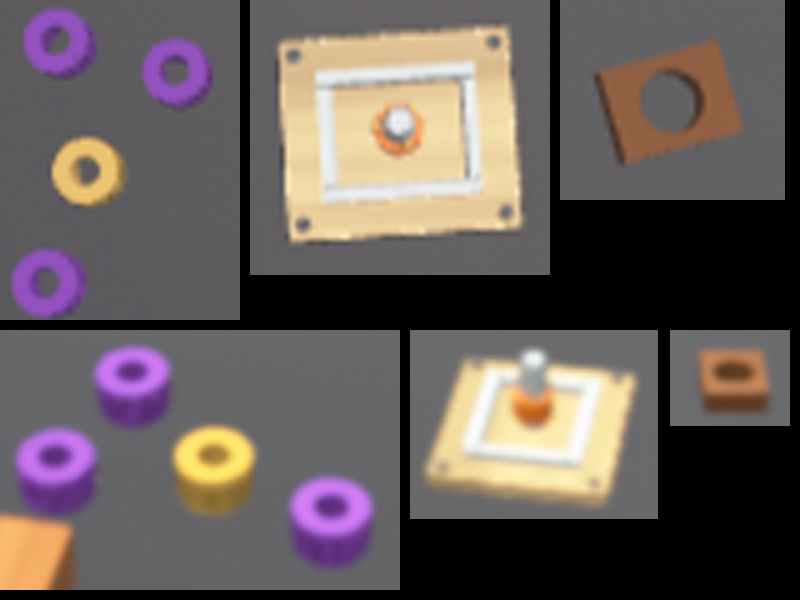

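The crop confirms it: one brass collar among three purple rings. The walnut blank has its hole visible, and the fixture is turned a few degrees. Next I'll take subpixel measurements from both views.

```bash
cat > meas.py <<'E'
from h import *
N=8
def up(f,u0,v0,u1,v1):
    return cv2.cvtColor(cv2.resize(np.ascontiguousarray(f["image"][v0:v1,u0:u1]),None,fx=N,fy=N,interpolation=cv2.INTER_CUBIC),cv2.COLOR_RGB2HSV).astype(int)
def px(c,u0,v0): return (np.array(c,float)+.5)/N-.5+[u0,v0]
def cont(m,u0,v0):
    cs,h=cv2.findContours(m.astype(np.uint8),cv2.RETR_CCOMP,cv2.CHAIN_APPROX_NONE)
    return sorted([(cv2.contourArea(c),px(c[:,0],u0,v0),h[0][i][3]<0) for i,c in enumerate(cs)],key=lambda a:-a[0])
def rect(p): return cv2.minAreaRect(p.astype(np.float32))
E
python3 - <<'E'
from meas import *;import pickle
T=pickle.load(open("top0.pkl","rb"));S=pickle.load(open("side0.pkl","rb"))
np.set_printoptions(precision=4,suppress=True)
def rep(tag,f,w,m,z,n=3):
    for a,p,o in cont(m,*w[:2])[:n]:
        if a<N*N*8: continue
        P=plane(f,p,z)[:,:2]; r=cv2.minAreaRect((P*1000).astype(np.float32)); e=cv2.fitEllipse(p.astype(np.float32))
        print(tag,"outer" if o else "hole",round(a/N/N,1),"rect",np.round(r[0],1),np.round(r[1],1),round(r[2],2),"ell px",np.round(e[0],2),"world",plane(f,[e[0]],z)[0])
w=(380,200,425,240);h=up(T,*w); m=(h[...,1]>70)&(h[...,2]>118); rep("blankT",T,w,m,.022)
w=(335,155,367,185);h=up(S,*w); m=(h[...,1]>70)&(h[...,2]>90); rep("blankS",S,w,m,.022)
w=(203,198,232,228);h=up(T,*w); m=(h[...,1]>70)&(h[...,2]>190)&(h[...,0]<40); rep("colT",T,w,m,.032)
w=(285,258,322,292);h=up(S,*w); m=(h[...,1]>70)&(h[...,2]>205)&(h[...,0]<40); rep("colS",S,w,m,.032)
w=(285,180,345,235);h=up(T,*w); m=(h[...,1]>45)&(h[...,2]>160); rep("boardT",T,w,m,.012,4)
m=(h[...,1]<40)&(h[...,2]>170); rep("barsT",T,w,m,.020,4)
m=(h[...,1]>150)&(h[...,0]<14); rep("orangeT",T,w,m,.040,2)
w=(295,190,350,232);h=up(S,*w); m=(h[...,1]<45)&(h[...,2]>190); rep("barsS",S,w,m,.020,4)
m=(h[...,1]>170)&(h[...,0]<16); rep("orangeS",S,w,m,.040,2)
for n,f,q in(("T",T,(315,206)),("T",T,(402,212)),("T",T,(217,206)),("T",T,(300,206))):
    d=f["range_z"][q[1]-1:q[1]+2,q[0]-1:q[0]+2]; c,r=ray(f,[q]); print(q,(c+r[0]*np.median(d)))
E
```

```text
blankT outer 460.1 rect [ 489.5 -298.3] [61.9 78.6] 16.38 ell px [401.87 219.84] world [ 0.4892 -0.2981  0.022 ]
blankT hole 131.7 rect [ 489.7 -299. ] [41.  41.4] 45.6 ell px [402.01 219.69] world [ 0.4897 -0.2986  0.022 ]
blankS outer 252.9 rect [ 481.8 -279.6] [ 65.3 114.2] 16.22 ell px [350.45 170.14] world [ 0.4818 -0.2783  0.022 ]
colT outer 201.8 rect [499.9 292.5] [51.2 51.6] 33.45 ell px [216.03 212.27] world [0.4995 0.2925 0.032 ]
colT hole 42.6 rect [500.1 292.6] [24.1 22.5] 47.12 ell px [216.17 212.14] world [0.4999 0.2921 0.032 ]
colS outer 211.9 rect [494.9 296. ] [53.4 54.2] 45.22 ell px [302.96 271.07] world [0.4946 0.2965 0.032 ]
colS hole 27.2 rect [495.1 295.2] [19.1 19.6] 51.42 ell px [302.92 270.74] world [0.4951 0.2953 0.032 ]
boardT outer 1866.8 rect [528.2 -19.1] [132.8 151.7] 4.86 ell px [314.46 206.46] world [ 0.5274 -0.0194  0.012 ]
boardT hole 864.4 rect [529.2 -18.9] [ 88.  105.5] 4.97 ell px [314.27 205.99] world [ 0.5289 -0.0188  0.012 ]
boardT outer 496.1 rect [528.9 -19.3] [64.5 82.7] 5.21 ell px [314.41 206.04] world [ 0.5287 -0.0192  0.012 ]
boardT 
[... 199 characters left out ...]
0188  0.02  ]
barsT hole 519.8 rect [528.5 -19.9] [66.7 84.8] 5.39 ell px [314.65 205.97] world [ 0.5279 -0.0201  0.02  ]
barsT outer 22.0 rect [534.8 -19.3] [18.5 16.8] 88.35 ell px [314.57 203.9 ] world [ 0.5346 -0.0197  0.02  ]
barsS outer 270.8 rect [523.6 -18. ] [ 90.1 121.6] 5.16 ell px [321.83 208.82] world [ 0.5231 -0.0133  0.02  ]
barsS outer 13.3 rect [541.8 -85.3] [15.5 22.9] 14.95 ell px [321.91 196.17] world [ 0.5419 -0.0853  0.02  ]
orangeS outer 25.7 rect [518.5   5.7] [23.2 25.7] 14.44 ell px [321.73 207.34] world [0.5185 0.0055 0.04  ]
(315, 206) [ 0.5217 -0.0215  0.0682]
(402, 212) [ 0.5142 -0.2986  0.0228]
(217, 206) [0.5197 0.2907 0.0314]
(300, 206) [0.5268 0.0268 0.0205]
```

The two cameras disagree by about 5 mm. I'll centre the collar between the pads along two axes and then photograph it, which ties the cameras to the robot frame.

```bash
cat > mv.py <<'E'
from plant import robot
import numpy as np
pi=np.pi
def wrap(a): return (a+pi)%(2*pi)-pi
def yawfor(d): # closing direction angle d -> two yaws
    return [wrap(d+pi/2),wrap(d-pi/2)]
def best(p,d,pref=0.):
    c=[(abs(q[6]-pref),y,q) for y in yawfor(d) if (q:=robot.inverse_kinematics(p,[pi,0,y])) is not None]
    return min(c,key=lambda a:a[0])[1]
def st(tag=""):
    s=robot.sense(); print(tag,"t %.1f"%s["t"],"tcp",np.round(s["tcp_pos"],4),"rot",np.round(s["tcp_rot"],3),"F",np.round(s["wrist_force"],1),"grip %.1f op %.3f"%(s["gripper_force"],s["opening"]),"q7 %.2f"%s["joint_pos"][6]); return s
E
python3 - <<'E'
from mv import *
c=[.4973,.2940]
y=best([*c,.15],pi/2); print([ (yy,robot.inverse_kinematics([*c,.15],[pi,0,yy])) for yy in yawfor(pi/2)+yawfor(0)])
robot.goto([*c,.12],[pi,0,y]); st("over")
robot.move_straight([*c,.024]); st("down")
robot.grip(0.0,20); st("g1"); robot.grip(.85)
robot.move_straight([*c,.075],vel=.2)
y2=best([*c,.075],0); robot.goto([*c,.075],[pi,0,y2])
robot.move_straight([*c,.024]); robot.grip(0.0,20); st("g2"); robot.grip(.85); robot.move_straight([*c,.12],vel=.25); st("up")
E
```

```text
[(-3.141592653589793, array([-0.63346044,  0.40731455,  0.03420682,  1.86668917, -0.01775838,
        0.86787951,  0.98022663])), (0.0, array([-1.07431212,  0.46273753,  0.62198642,  1.89213975, -0.34035779,
        0.893288  , -1.85626857])), (1.5707963267948966, array([-0.87525623,  0.42079207,  0.34948427,  1.88110535, -0.18390103,
        0.87085078, -0.43486897])), (-1.5707963267948966, array([-0.38623227,  0.42587845, -0.28596083,  1.85165426,  0.15114215,
        0.88506882,  2.39759416]))]
over t 1.9 tcp [0.4969 0.2956 0.1203] rot [ 3.14  0.   -3.14] F [0.1 0.8 0.2] grip 0.0 op 1.000 q7 0.98
down t 2.6 tcp [0.4978 0.2946 0.0246] rot [ 3.141e+00  1.000e-03 -3.141e+00] F [ 0.6 -0.5  0.2] grip 0.0 op 1.002 q7 0.98
g1 t 3.1 tcp [0.4978 0.2941 0.0251] rot [3.141e+00 1.000e-03 3.142e+00] F [-0.4 -0.7  5.4] grip 20.7 op 0.587 q7 0.98
g2 t 5.8 tcp [0.4978 0.2943 0.0252] rot [ 3.140e+00 -1.000e-03  1.571e+00] F [-0.9 -0.2  6.3] grip 21.2 op 0.588 q7 -0.27
up t 6.7 tcp [0.4973 0.2942 0.1206] rot [ 3.141e+00 -1.000e-03  1.571e+00] F [-0.7 -0.6 -0.9] grip 0.0 op 0.851 q7 -0.34
```

```bash
python3 - <<'E'
from mv import *; from meas import *; import pickle
b=[.488,-.297]
robot.goto([*b,.16],[pi,0,best([*b,.16],np.deg2rad(16.3))]); st("overblank")
T=robot.grab_frame("top");S=robot.grab_frame("side"); pickle.dump((T,S),open("f1.pkl","wb"))
np.set_printoptions(precision=4,suppress=True)
for f,w,v,n in((T,(203,198,232,228),190,"T"),(S,(285,258,322,292),205,"S")):
    h=up(f,*w); m=(h[...,1]>70)&(h[...,2]>v)&(h[...,0]<40)
    for a,p,o in cont(m,*w[:2])[:2]:
        e=cv2.fitEllipse(p.astype(np.float32)); print(n,o,np.round(e[0],2),plane(f,[e[0]],.032)[0], "expected px",proj(f,[.4978,.2942,.032]))
# spindle top & fixture screw holes
for f,w,n in((T,(285,180,345,235),"T"),(S,(295,190,350,232),"S")):
    o=crop(f,*w,13.0 if n=="T" else 14); cv2.imwrite(f"pics/fx{n}.png",o[:600,:800])
E
```

```text
overblank t 8.8 tcp [ 0.4887 -0.2958  0.1597] rot [-3.142e+00 -1.000e-03  1.857e+00] F [ 0.9  1.  -0. ] grip 0.0 op 0.852 q7 1.11
T True [215.6  211.82] [0.5009 0.294  0.032 ] expected px [[215.4876 212.7889]]
T False [215.74 211.66] [0.5014 0.2936 0.032 ] expected px [[215.4876 212.7889]]
S True [302.35 271.25] [0.496  0.2976 0.032 ] expected px [[302.0758 270.2848]]
S False [302.34 270.95] [0.4963 0.2965 0.032 ] expected px [[302.0758 270.2848]]
```

```bash
python3 - <<'E'
from meas import *; import pickle
np.set_printoptions(precision=4,suppress=True)
T,S=pickle.load(open("f1.pkl","rb"))
T0=pickle.load(open("top0.pkl","rb"))
# per-camera pixel bias found on the collar
bT=np.array([.19,-1.05]); bS=np.array([.27,.8])
for f,w,n,b in((T,(285,180,345,235),"T",bT),(S,(295,185,350,232),"S",bS)):
    h=up(f,*w)
    for thr in(40,60):
        m=(h[...,1]<thr)&(h[...,2]>165)
        for a,p,o in cont(m,*w[:2])[:4]:
            if a/N/N<8: continue
            r=rect(p); M=p.mean(0); print(n,thr,round(a/64,1),o,"rect c",np.round(r[0],2),"z.02",plane(f,[np.array(r[0])-b],.020)[0,:2],"z.066",plane(f,[np.array(r[0])-b],.066)[0,:2])
    m=(h[...,2]<120); 
    scr=[p.mean(0) for a,p,o in cont(m,*w[:2]) if o and 1<a/64<12]; print("screws",n,plane(f,np.array(scr)-b,.012)[:,:2].tolist() if scr else None)
# board outline corners with bias
for f,w,n,b in((T,(285,180,345,235),"T",bT),(S,(290,185,355,235),"S",bS)):
    h=up(f,*w); m=(h[...,2]>140)
    a,p,o=cont(m,*w[:2])[0]; r=cv2.minAreaRect((plane(f,p-b,.012)[:,:2]*1000).astype(np.float32)); print("board",n,r)
w=(380,200,425,240);h=up(T0,*w); m=(h[...,1]>70)&(h[...,2]>118)
for a,p,o in cont(m,*w[:2])[:2]: print("blank",o,cv2.minAreaRect((plane(T0,p-bT,.022)[:,:2]*1000).astype(np.float32)))
S0=pickle.load(open("side0.pkl","rb"))
# heights by two views with bias corrected
print("collar top h",tri(T,np.array([215.7,211.75])-bT,S,np.array([302.35,271.1])-bS))
w=(335,155,367,185);h=up(S0,*w)
m=(h[...,1]>70)&(h[...,2]>90)
for a,p,o in cont(m,*w[:2])[:2]: print("S blank",round(a/64,1),o,p.min(0),p.max(0))
E
```

```text
T 40 836.7 True rect c [314.29 205.93] z.02 [ 0.5246 -0.0184] z.066 [ 0.5189 -0.0188]
T 40 520.7 False rect c [314.58 205.93] z.02 [ 0.5247 -0.0193] z.066 [ 0.5189 -0.0197]
T 40 22.2 True rect c [314.45 203.85] z.02 [ 0.5314 -0.0188] z.066 [ 0.5254 -0.0192]
T 60 874.6 True rect c [314.39 205.95] z.02 [ 0.5246 -0.0187] z.066 [ 0.5188 -0.0191]
T 60 488.5 False rect c [314.43 205.73] z.02 [ 0.5253 -0.0188] z.066 [ 0.5195 -0.0192]
T 60 24.2 True rect c [314.57 203.65] z.02 [ 0.532  -0.0191] z.066 [ 0.526  -0.0195]
screws T [[0.4646500438126707, 0.041430237754641046], [0.5743960714179133, 0.05106735250100367], [0.5858941461334936, -0.07910828732642752], [0.475488769380987, -0.0877519480098023]]
S 40 276.1 True rect c [321.97 207.51] z.02 [ 0.5266 -0.0248] z.066 [0.5103 0.0372]
S 60 586.6 True rect c [321.97 207.7 ] z.02 [ 0.5264 -0.0238] z.066 [0.51   0.0382]
S 60 217.6 False rect c [321.71 208.15] z.02 [ 0.5265 -0.0211] z.066 [0.5102 0.0408]
S 60 18.7 False rect c [322.38 201.12] z.02 [ 0.5348 -0.0612] z.066 [0.518  0.0028]
screws S None
board T ((524.8575439453125, -18.710784912109375), (133.62640380859375, 152.7449493408203), 4.964160442352295)
board S ((525.6118774414062, -24.734237670898438), (138.4268341064453, 188.7153778076172), 4.990555286407471)
blank True ((486.1692810058594, -297.7102966308594), (61.80931091308594, 78.59293365478516), 16.371004104614258)
blank False ((486.29632568359375, -298.4022521972656), (41.00978469848633, 41.36214065551758), 45.5912971496582)
collar top h (array([0.4978, 0.2942, 0.0319]), np.float64(2.741006694004843e-05))
S blank 252.9 True [341.5625 162.4375] [359.4375 178.0625]
S blank 1.6 False [347.8125 167.3125] [349.3125 168.6875]
```

View pics/fxT.png

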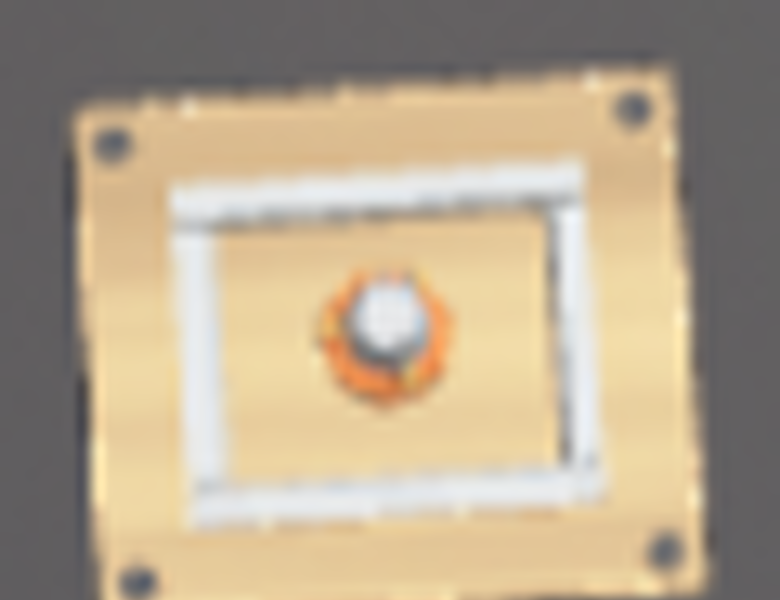

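View pics/fxS.png

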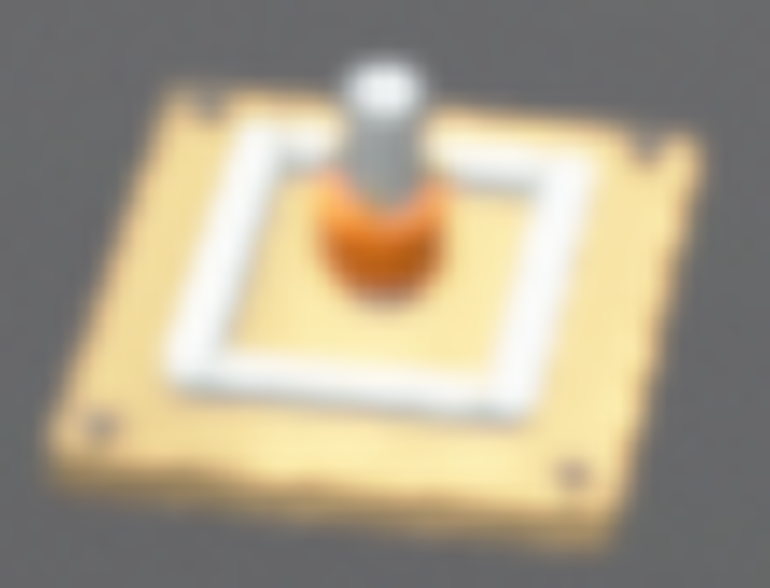

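Top crop: spindle tip near px (314.5,203.9), with small brass pins showing over the orange ring. Side crop: tip near (321.9,196.0). With the bias removed, the fixture is at (0.525,-0.0188), yaw +5°, and the blank is at (0.4862,-0.298), yaw 16.4°. Next I'll check heights from the two views and grasp the blank, using a bench touch to find the fingertip height.

```bash
python3 - <<'E'
from mv import *; from meas import *; import pickle
T,S=pickle.load(open("f1.pkl","rb")); bT=np.array([.19,-1.05]); bS=np.array([.27,.8])
print("tip",tri(T,np.array([314.5,203.9])-bT,S,np.array([321.9,196.0])-bS),"blank hole",tri(T,np.array([402.01,219.69])-bT,S,np.array([350.35,168.1])-bS))
b=[.4862,-.2980]; d=np.deg2rad(16.4)
y=best([*b,.05],d); print("yaw",y)
robot.move_straight([*b,.06],attitude=[pi,0,y],vel=.2); robot.move_straight([*b,.035],vel=.1); st("pre")
print(robot.move_straight([*b,.003],vel=.04,contact_N=5)); z=st("touch")["tcp_pos"][2]
robot.move_straight([*b,z+.009],vel=.05)
robot.grip(0.,40); st("grip")
robot.move_straight([*b,.10],vel=.15); robot.sleep(.3); st("lift")
for n in("side","top"):
    f=robot.grab_frame(n); pickle.dump(f,open(n+"2.pkl","wb"))
c=proj(f:=pickle.load(open("side2.pkl","rb")),[*b,.09])[0].astype(int); print(c)
cv2.imwrite("pics/held.png",crop(f,c[0]-40,c[1]-40,c[0]+40,c[1]+30,8))
E
```

```text
tip (array([ 0.52506838, -0.01929489,  0.07016225]), np.float64(0.0007906710151970213)) blank hole (array([ 0.48679553, -0.29779074,  0.02242768]), np.float64(0.001004910703172441))
yaw 1.8570303241219666
pre t 10.0 tcp [ 0.4863 -0.2981  0.0352] rot [3.141 0.    1.857] F [0.2 0.1 0.1] grip 0.0 op 0.846 q7 1.24
True
touch t 10.8 tcp [ 0.4857 -0.2977  0.0026] rot [-3.141e+00 -1.000e-03  1.857e+00] F [-0.4  0.9  5. ] grip 2.4 op 0.852 q7 1.27
grip t 11.4 tcp [ 0.4861 -0.2979  0.0117] rot [-3.140e+00 -2.000e-03  1.857e+00] F [-0.7 -0.3  4.2] grip 44.2 op 0.691 q7 1.26
lift t 12.4 tcp [ 0.4858 -0.2978  0.0993] rot [-3.138e+00 -3.000e-03  1.857e+00] F [ 0.1  0.6 -2. ] grip 43.6 op 0.690 q7 1.17
[351 151]
```

View pics/held.png

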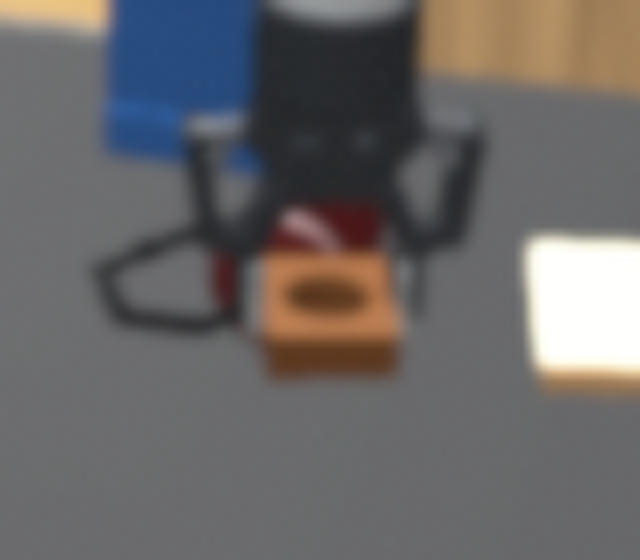

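The blank is held level in the pads, with its hole near px (351.4,147.4). Next I'll check its offset in the hand, carry it over the spindle and lower it with a contact guard.

```bash
python3 - <<'E'
from mv import *; from meas import *; import pickle
S=pickle.load(open("side2.pkl","rb")); bS=np.array([.27,.8])
h=plane(S,[np.array([351.4,147.4])-bS],.1096)[0]; off=h[:2]-[.4858,-.2978]; a=np.deg2rad(16.4); print("hole",h,"off",off,"along blank y",off@[-np.sin(a),np.cos(a)],"x",off@[np.cos(a),np.sin(a)])
c=[.525,-.0190]; y=best([*c,.13],np.deg2rad(5.),1.2); print(y)
robot.move_straight([.4862,-.298,.135],vel=.2)
robot.goto([*c,.135],[pi,0,y]); st("over")
robot.move_straight([*c,.05],vel=.12); robot.sleep(.2); st("low")
print(robot.move_straight([*c,.0237],vel=.03,contact_N=8)); st("down")
T=robot.grab_frame("side"); cv2.imwrite("pics/low.png",crop(T,280,165,370,235,8))
E
```

```text
hole [ 0.48718901 -0.30060729  0.1096    ] off [ 0.00138901 -0.00280729] along blank y -0.00308524659435537 x 0.0005398776500942264
1.658062789394613
over t 13.9 tcp [ 0.5248 -0.0205  0.1348] rot [-3.141e+00  1.000e-03  1.656e+00] F [-0.9 -0.9 -1.6] grip 43.6 op 0.691 q7 0.44
low t 15.0 tcp [ 0.5255 -0.019   0.0507] rot [ 3.14  -0.     1.658] F [ 0.3 -0.7 -1.1] grip 43.6 op 0.693 q7 0.55
True
down t 15.8 tcp [ 0.5248 -0.019   0.0263] rot [-3.141e+00 -1.000e-03  1.658e+00] F [-0.8  0.   7.6] grip 48.4 op 0.689 q7 0.58
```

View pics/low.png

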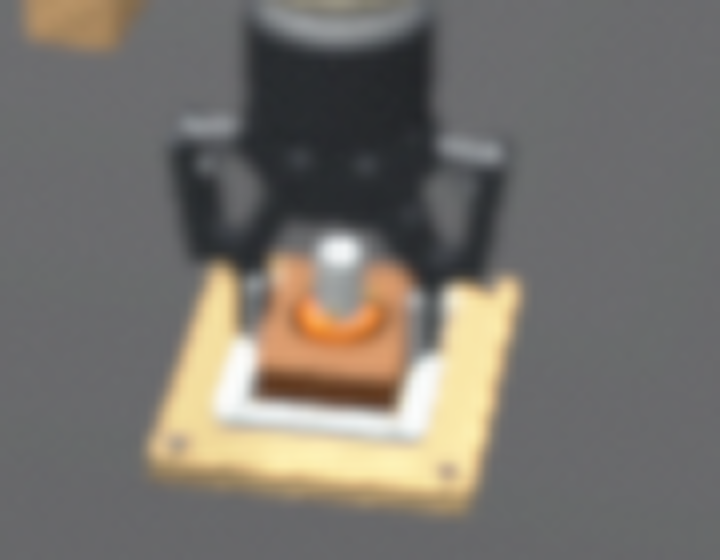

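Contact came 2.6 mm above the seat, with the blank already below the bar tops, so the fingertips are resting on the bars. I'll release, rise, and measure how it sits.

```bash
cat > chk.py <<'E'
from meas import *
def blankchk(T,b=np.array([.19,-1.05])):
    w=(285,180,345,235);h=up(T,*w); m=(h[...,1]>100)&(h[...,0]<16)&(h[...,2]<190)&(h[...,2]>90)
    a,p,o=cont(m,*w[:2])[0]; print("blank",a/64,cv2.minAreaRect((plane(T,p-b,.034)[:,:2]*1000).astype(np.float32)))
    for q in((305,206),(323,206),(314,213),(314,199),(309,199),(319,213)):
        d=np.median(T["range_z"][q[1]-1:q[1]+2,q[0]-1:q[0]+2]); c,r=ray(T,[q]); print(np.round(c+r[0]*d,4))
E
python3 - <<'E'
from mv import *; from chk import *
robot.grip(.8); st("rel")
robot.move_straight([.525,-.019,.10],vel=.15)
robot.goto([.52,.16,.16],[pi,0,best([.52,.16,.16],pi/2,.5)]); st("away")
T=robot.grab_frame("top");S=robot.grab_frame("side"); blankchk(T)
o=np.zeros((440,800,3),np.uint8); o[:440,:400]=crop(T,290,183,340,238,8)[:440,:400]; o[:440,400:]=crop(S,297,185,347,240,8)[:440,:400]
cv2.imwrite("pics/placed.png",o)
E
```

```text
rel t 16.1 tcp [ 0.524  -0.0188  0.0254] rot [-3.139 -0.     1.658] F [-0.1  0.4 -0.1] grip 0.0 op 0.799 q7 0.58
away t 17.6 tcp [0.5195 0.1585 0.1589] rot [-3.140e+00 -2.000e-03  3.138e+00] F [-0.1  0.   0.3] grip 0.0 op 0.800 q7 1.35
blank 441.7265625 ((523.6007080078125, -18.992141723632812), (59.54825210571289, 77.53395080566406), 4.868938446044922)
[0.5255 0.0104 0.0336]
[ 0.5269 -0.0466  0.0318]
[ 0.5039 -0.0186  0.0326]
[ 0.5489 -0.0176  0.0308]
[ 0.5481 -0.0018  0.034 ]
[ 0.5043 -0.0344  0.0322]
```

View pics/placed.png

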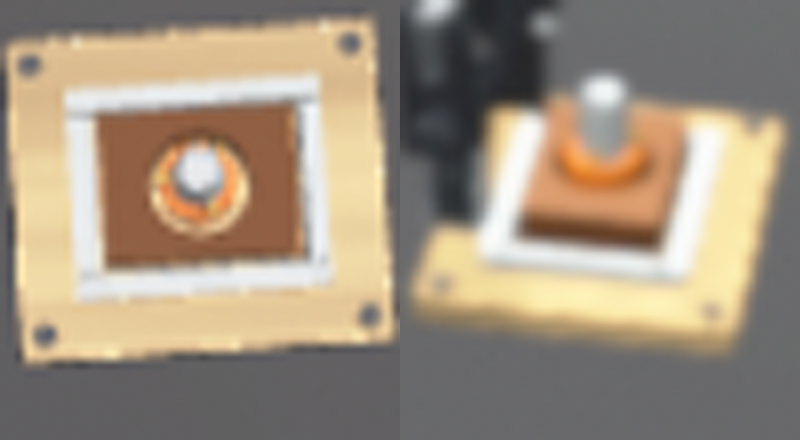

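The blank is seated square and flat: top at about 34 mm, 1.4 mm off centre, yaw within 0.2°. Now I'll grasp the collar.

```bash
python3 - <<'E'
from mv import *
c=[.4978,.2942]; y=-2.84; f=[.525,-.019]
for p,yy in(([*f,.15],y),([*f,.066],y),([*f,.066],1.1)):
    q=robot.inverse_kinematics(p,[pi,0,yy]); print(None if q is None else np.round(q,2))
robot.goto([*c,.10],[pi,0,y]); robot.move_straight([*c,.018],vel=.12); robot.sleep(.2); st("at")
robot.grip(0.,100); st("grip")
robot.move_straight([*c,.13],vel=.2); st("lift")
robot.goto([*f,.13],[pi,0,y]); robot.sleep(.3); st("over")
robot.move_straight([*f,.094],vel=.1); robot.sleep(.3); st("atop")   # underside .076
print(robot.move_straight([*f,.078],vel=.03,contact_N=6)); st("entry")
E
```

```text
[-0.33  0.34  0.35  2.   -0.16  0.83  1.98]
[-0.28  0.47  0.3   2.06 -0.22  0.64  2.04]
[-0.62  0.57  0.77  2.08 -0.6   0.73  0.06]
at t 19.3 tcp [0.4983 0.2945 0.0188] rot [ 3.141e+00  2.000e-03 -2.840e+00] F [-0.1 -0.7  0.3] grip 0.0 op 0.799 q7 1.45
grip t 19.6 tcp [0.4981 0.2944 0.0192] rot [ 3.141e+00  1.000e-03 -2.840e+00] F [-1.3 -0.7  7.5] grip 102.8 op 0.571 q7 1.45
lift t 20.3 tcp [0.4968 0.2937 0.1288] rot [-3.141e+00 -2.000e-03 -2.840e+00] F [-0.5 -0.  -2. ] grip 103.3 op 0.571 q7 1.40
over t 21.8 tcp [ 0.5251 -0.018   0.1299] rot [ 3.141  0.    -2.838] F [ 0.2  0.3 -3. ] grip 103.4 op 0.571 q7 1.99
atop t 22.6 tcp [ 0.5254 -0.019   0.0946] rot [-3.141e+00  1.000e-03 -2.840e+00] F [ 0.4 -0.1 -2.7] grip 103.4 op 0.571 q7 2.02
False
entry t 23.3 tcp [ 0.525  -0.0191  0.0779] rot [-3.142 -0.    -2.84 ] F [-0.7  0.5 -2.3] grip 103.4 op 0.567 q7 2.03
```

```bash
python3 - <<'E'
from mv import *
f=[.525,-.019]
print(robot.move_straight([*f,.058],vel=.03,contact_N=5)); s=st("pins"); z=s["tcp_pos"][2]
if z>.064:
  y=-2.84; zc=z-.0015
  robot.move_straight([*f,zc],vel=.02); s=st("push")
  for i in range(17):
    y=y-.14
    robot.move_straight([*f,zc],vel=.05,attitude=[pi,0,wrap(y)]); s=st(i)
    if s["tcp_pos"][2]<z-.0012 and s["wrist_force"][2]<2 or abs(s["wrist_force"][2])>30 or abs(s["torque"][2])>3: break
E
```

```text
True
pins t 23.8 tcp [ 0.5253 -0.0189  0.0668] rot [ 3.141  0.    -2.84 ] F [-0.9  0.3  6.3] grip 104.6 op 0.567 q7 2.04
push t 24.0 tcp [ 0.5255 -0.019   0.0667] rot [ 3.141 -0.    -2.84 ] F [-4.1  0.1 12.3] grip 105.3 op 0.567 q7 2.04
0 t 24.3 tcp [ 0.5263 -0.019   0.0668] rot [ 3.142e+00  3.000e-03 -2.981e+00] F [-1.5 -0.2 11.2] grip 104.8 op 0.573 q7 1.92
1 t 24.6 tcp [ 0.5266 -0.0195  0.0668] rot [-3.141e+00  3.000e-03 -3.121e+00] F [-1.1 -0.7  9.5] grip 104.8 op 0.571 q7 1.81
2 t 24.9 tcp [ 0.5266 -0.0197  0.0668] rot [3.142e+00 3.000e-03 3.022e+00] F [-0.8 -1.3  9.6] grip 104.8 op 0.568 q7 1.70
3 t 25.2 tcp [ 0.5265 -0.02    0.0667] rot [3.141e+00 3.000e-03 2.882e+00] F [-1.3 -2.4 10.2] grip 104.8 op 0.570 q7 1.59
4 t 25.5 tcp [ 0.5264 -0.0201  0.0667] rot [3.141e+00 3.000e-03 2.742e+00] F [-1.2 -1.4 10. ] grip 104.8 op 0.564 q7 1.48
5 t 25.8 tcp [ 0.5264 -0.0198  0.0667] rot [3.140e+00 3.000e-03 2.602e+00] F [-1.2 -0.5 10.6] grip 104.9 op 0.567 q7 1.37
6 t 26.1 tcp [ 0.5262 -0.0204  0.0666] rot [3.141e+00 3.000e-03 2.462e+00] F [-1.2 -1.5  9.8] grip 104.9 op 0.567 q7 1.26
7 t 26.4 tcp [ 0.5256 -0.0195  0.0655] rot [3.141e+00 2.000e-03 2.325e+00] F [ 1.  -2.4  1.3] grip 103.9 op 0.570 q7 1.15
```

It dropped near yaw 2.32. I'll centre it in the play, go down to the ring, then push home while watching the force.

```bash
python3 - <<'E'
from mv import *
f=[.525,-.019]; a=[pi,0,2.27]
robot.move_straight([*f,.0645],vel=.02,attitude=a); st("turn")
print(robot.move_straight([*f,.0592],vel=.03,contact_N=8)); s=st("drop")
if s["tcp_pos"][2]<.061:
  for z in(.056,.0535,.0520,.0510,.0500,.0490,.0480):
    robot.move_straight([*f,z],vel=.02); robot.sleep(.15); s=st(z)
    if s["wrist_force"][2]>24 : break
E
```

```text
turn t 26.6 tcp [ 0.5252 -0.0196  0.0643] rot [-3.141e+00  1.000e-03  2.272e+00] F [ 1.7 -3.6 -1.4] grip 103.6 op 0.565 q7 1.11
True
drop t 26.8 tcp [ 0.5251 -0.0197  0.0606] rot [-3.141e+00  1.000e-03  2.270e+00] F [  4.    0.  -10.7] grip 104.5 op 0.566 q7 1.11
0.056 t 27.4 tcp [ 0.5252 -0.0197  0.0568] rot [3.141e+00 1.000e-03 2.268e+00] F [-0.8 -1.8  5.4] grip 106.2 op 0.566 q7 1.11
0.0535 t 27.8 tcp [ 0.5253 -0.0197  0.0544] rot [3.141e+00 2.000e-03 2.268e+00] F [-1.  -1.7  4.1] grip 106.2 op 0.565 q7 1.12
0.052 t 28.2 tcp [ 0.5253 -0.0197  0.0532] rot [3.141e+00 1.000e-03 2.268e+00] F [-1.  -1.3  8.4] grip 106.4 op 0.570 q7 1.12
0.051 t 28.6 tcp [ 0.5253 -0.0197  0.0531] rot [3.141 0.    2.268] F [-4.7 -1.4 18.4] grip 107.5 op 0.566 q7 1.12
0.05 t 29.0 tcp [ 0.5253 -0.0197  0.0531] rot [ 3.14  -0.     2.268] F [-6.6  0.5 27.6] grip 108.5 op 0.569 q7 1.12
```

It stops firmly at TCP z 0.0531, against 0.0528 expected for home, with about 28 N. One last look before handing in.

```bash
python3 - <<'E'
from mv import *; from h import *
S=robot.grab_frame("side"); cv2.imwrite("pics/home.png",crop(S,285,165,360,235,8)); robot.sleep(.5); st("hold")
E
```

```text
hold t 29.6 tcp [ 0.5253 -0.0197  0.0531] rot [ 3.14  -0.     2.268] F [-7.8  0.2 27.3] grip 108.5 op 0.566 q7 1.12
```

View pics/home.png

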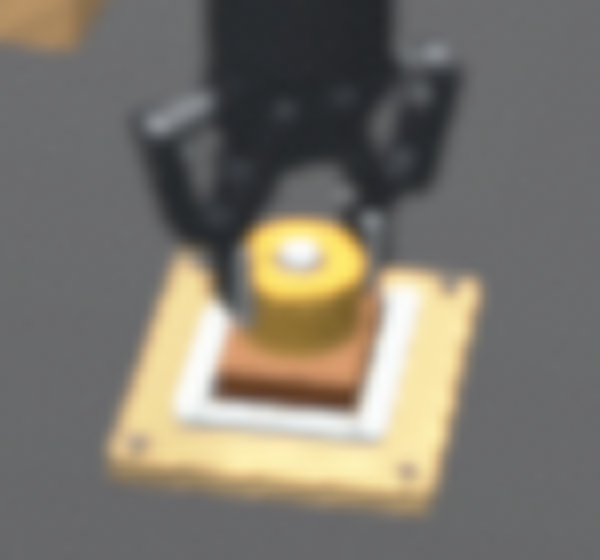

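The collar sits flush on the wood with no orange ring showing. The spindle tip stands slightly proud and the fingers hold the collar, so I'm handing in.

```bash
python3 -c "
from plant import robot
print(robot.close_job())"
```

```text
the job is handed in; nothing more can be done
None
```

I handed the job in at about 30 s with the blank seated square in the pocket and the brass collar keyed over the pins, held pushed home on the wood in the gripper with about 28 N; no verdict came back.

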